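# Press the serving tap into the oil can's push-in coupling

### The job

Take the serving tap out of the oak stand and press its stem down into the push-in coupling on top of the oil can, past the grip, until it is fully home. Then, still holding the tap, tug it gently straight up so that the release collar rises and shows that the grip holds; let go and leave the tap locked in. Press and tug by feel, never with more than 25 N, and do not knock the other things about.

Things in the scene. Friction and masses are not known exactly. Their poses are not given: they have to be found in the camera images.
- tap_center (a point): Centre of the tap's square steel grip block, 26 x 26 mm, 40 mm high, its faces along own x and y; own z is up along the stem. The tap (0.2 to 0.3 kg) stands stem down in one of the stand's holes. Pinch the block from above across its own x: the spout leaves along own +y. A black lever knob 15 mm across stands on top, up to 50 mm above this point.
- tap_spout (a point): Middle of the tap's spout end, 32 mm along own +y from the axis of the tap and level with its grip block's centre; the spout reaches 39 mm from the axis and from 8 mm below to 9 mm above this point.
- tap_tip (a point): Middle of the lower end of the tap's steel stem, 90 mm below the grip block's centre, own z up the stem. The stem is 70 mm long, 16 mm in diameter, with a 5 mm long cone to 9 mm at the tip and a ring groove, 9 mm across, from 9 to 23 mm above the tip. It starts 10 mm above the table, on the floor of the stand's hole.
- can: The steel oil can with the coupling, 150 mm across and 82 mm high, fixed, origin under its centre. On it stands the coupling: a square aluminium block 50 x 50 x 58 mm with an upright bore 17.6 mm in diameter, chamfered 3.5 mm at the top. The other, similar can has only a flat dark screw lid.
- can_mouth (a point): Middle of the coupling's mouth, 140 mm above the table at the top of its block, own z up along the bore. Unseen in the bore a sprung pawl, which takes up to about 10 N to pass, snaps into the stem's groove and locks it with the tip 29 to 49 mm below the mouth: a depth that differs from can to can and is not told.
- can_bore (a point): Point on the bore's axis 39 mm below the mouth. Behind the pawl the tip meets a springy seat, about 4 N per mm, that begins about 0.5 mm after the snap and is solid 3 mm on. Push slowly: with 12 to 16 N on it the stem is home and locked. Keep every push and tug under 25 N (all contact forces in the fitting together under 30 N). A locked stem cannot be pulled out.
- collar (a joint): Release collar: dark steel ring round the mouth, 34 mm outside, 26 mm inside, 6 mm high; height above rest in m, 0 (down) to 0.0045. A spring (4 N + 2 N per mm) holds it down. The pawl hangs on it: tugging a locked tap up lifts it, about 3 mm at 10 N; fully out, at 13 N, it is solid. An unlocked tap does not lift it. Do not lift it with the fingers.
- stand: Oak stand, 80 x 220 x 50 mm (x, y, z), heavy and fixed, origin under its centre. Three holes 18 mm in diameter and 40 mm deep, 70 mm apart along its own y. The tap stands in any one of them, its own axes turned by at most 0.15 rad from the stand's.
- stopper: Bystander in the stand: steel stopper with a round black knob 30 mm across, 96 mm long, origin at its lower end; leave it.
- dipper: Bystander in the stand: wooden honey dipper, 107 mm long, head 27 mm across, origin at its lower end; leave it.
- oil_bottle: Bystander: green glass bottle, 52 mm across, 140 mm high, origin under its centre; leave it.
- mustard_jar: Bystander: amber jar, 60 mm across, 75 mm high, origin under its centre; leave it.
- salt_jar: Bystander: clear jar, 56 mm across, 85 mm high, origin under its centre; leave it.
- olive_tin: Bystander: steel tin, 72 mm across, 60 mm high, origin under its centre; leave it.
- tasting_cup: Bystander: white ceramic bowl, 64 mm across, 50 mm high, origin under its centre; leave it.
- spoon: Bystander: wooden-handled spoon, 160 mm long, lying on the table; leave it.
Not all that is in view belongs to the job. Leave any blue or pink look-alike of the part that bears tap_center alone.

How it is judged:
On the way, in this order (a step that is already met when the one before it is completed fails the run):
1. the tap's stem is in the bore of the coupling, its tip at least 15 mm below the mouth (z of tap_tip in the frame of can_mouth below -0.015 m and horizontal distance between tap_tip and can_mouth below 0.003 m and angle between the z axis of tap_tip and the z axis of can_mouth, either way round below 0.12 rad), for 0.1 s.
2. the locked tap is tugged up, with its tip at least 20 mm below the mouth, so that the release collar stands more than 2 mm out, the fingers not touching the collar (z of tap_tip in the frame of can_mouth below -0.02 m and horizontal distance between tap_tip and can_mouth below 0.003 m and angle between the z axis of tap_tip and the z axis of can_mouth, either way round below 0.12 rad and value of joint collar above 0.002 m and contact force between the fingers and collar below 0.5 N), for 0.1 s.
At the end, for the whole second after the job is handed in: the tap stands upright and at rest in the coupling, let go, tip at least 25 mm below the mouth and within 3 mm of the bore's axis, leaning less than 0.12 rad, the collar back down (under 1 mm) (z of tap_tip in the frame of can_mouth below -0.025 m and horizontal distance between tap_tip and can_mouth below 0.003 m and angle between the z axis of tap_tip and the z axis of can_mouth, either way round below 0.12 rad and value of joint collar below 0.001 m and linear speed of tap below 0.02 m/s); the robot touches nothing.
It fails at once if the contact forces between the tap and the can add up to more than 30 N (contact force between tap and can above 30 N).
It fails at once if a bystander is moved by more than 40 mm (distance of any of stopper, dipper, oil_bottle, mustard_jar, salt_jar, olive_tin, tasting_cup, spoon from where it was at the start of the episode above 0.04 m).
It also fails if it takes over 58 s, if anything falls off the work surface, if the arm or the gripper's body presses on something with over 40 N, if the wrist force passes 120 N, or if a joint passes its speed limit or range.

### The arm

A 6-joint arm with a two-finger parallel gripper is mounted at the origin on the work surface. World frame = base frame: x ahead of the robot, y to its left, z up, the work surface at z = 0. Lengths are in m, angles in rad, forces in N, time in s.
With the tool pointing down it reaches from about 0.35 to 0.95 m from the base axis. Payload 17.4 kg.
Tool frame: the origin (TCP) lies midway between the tips of the shut fingers; the grasp point (between the pads) lies 19 mm behind it; z points along the fingers, y is the line along which they close (so a half turn about z gives the same grasp; the last joint's range is limited). The gripper opens to 93 mm and grips with 3 to 60 N. Pads are 15 mm wide; open, the fingers measure 128 mm over their backs; the gripper's body (75 mm by 188 mm) begins 65 mm behind the grasp point.
Start: joints at [-1.353, 0.116, 1.442, -0, 1.584, -0.038], TCP at [0.171, -0.653, 0.219] pointing down, gripper open.
Joint ranges: [-2.83, 2.83], [-0.83, 2.19], [0.07, 2.5], [-1.14, 4.28], [0.01, 3], [-2.97, 2.97]. Speed limits (rad/s): [1.89, 1.89, 2.22, 3.14, 3.14, 3.14].

### API

Orientations are given as a unit quaternion [x, y, z, w].
In Python, from plant import ctrl, vision, hand_in, look_for, outline_of gives the robot as it stands. The module is installed in compiled form; this text tells all that it offers.
- The arm moves only by the tool apply_moves, never from a script. Its argument "deltas" is a list that holds one entry, the list of rows, each a list of 7 numbers: the shift along the world's x, y, z as a fraction of full scale, then the turn, a rotation vector about the world's x, y, z as a fraction of full scale, then the opening, from 0 (shut) to 1 (fully open). In form: [[[tx, ty, tz, wx, wy, wz, hand], ...]]. A call has 1 to 8 rows; each row is the pose to reach, as a shift and turn from the pose commanded when the call began; what a row does not reach only later rows make up. Full scale, the value 1, is 25 cm for a shift and 45 degrees for a turn. A row lasts 1/8 s, in which the tool goes at most 62.5 mm and 10.7 degrees, less where a joint would pass 70% of its speed; a pose out of reach is approached as far as the arm can. A call with a number of a shift or a turn outside -1 to 1 is refused whole. A call with a gripper value outside its range is refused whole. The fingers move at their own pace and stop on an object; "force" is the grip in N (left out, the last holds). Time passes only in rows, so rows that repeat a pose let the fingers close. It gives the time, the measured TCP pose, the force, the opening and the grip force at its end, in the units of the state.
- ctrl.state(): the state, without advancing time (a new reading comes with each control period).
- vision.snapshot(name): name is "side" or "top"; returns the picture (480x640x3 uint8, red, green, blue); there is no depth.
- vision.camera_info(name): a dict with "fx", "fy", "cx", "cy" (pixels), "k1" (the pictures are not rectified: a ray, as slopes to the right and down, at radius r is drawn at 1 + k1 r^2 times it, then the intrinsics apply), "world_from_camera" (4x4, takes a point from camera to world coordinates). Camera axes: x right, y down, z forward; pixel columns grow to the right and rows downward; lengths in m; the calibration is good to about 2 mm. A picture is of the moment at which its call begins. camera_info takes no time and is no camera call.
- hand_in(): hands the job in; it is judged then, once.
Trained networks look in the newest picture that a camera, given by its name, has taken for a name from the list of things; names that differ only in an ending like _2 or _b are one class to them, and where a whole thing is asked for, a point or a joint stands for the part that bears it (a point fixed in the world has none). Each returns a list of dicts, best first, with "conf" (0 to 1); they miss things now and then, are a little off and sometimes report something else, mostly with a low value. They report only what shows in the picture. A call takes as long as a camera call. They do not tell look-alikes from the thing itself.
- look_for(camera, thing): "centre" ([x, y, z] in m, in world coordinates, good to about 4 mm: the middle of the surface that is visible of it).
- outline_of(camera, thing): "region" (480x640 bool, what is visible of it).
The state is a dict: "clock": time; "joint_pos": joint angles; "joint_velocities": joint speeds; "joint_torque": joint torques, N m; "position": TCP position; "tcp_rot": TCP orientation; "contact_force": force on the tool from outside, world axes, zero at the start; "ft_torque": the same for the moment, N m; "gripper_width": opening from 0.0 (shut) to 1.0 (fully open); "grip_force": force on a finger pad.
Only numpy, scipy, OpenCV 4.12 (cv2) and the standard library are available. Lean on these libraries where they do the work, as an engineer would, in place of code of your own. Each camera call takes 0.05 s, during which the arm holds its last target. There are 200 camera calls.

## Working session

There is one attempt and no reset: what is moved stays moved. The work goes in short steps, Python scripts to look and compute and a tool call to move; the robot and the scene stay as the last step left them, time stands still between calls to the robot, and variables do not carry over. Pictures are saved under pics/ and viewed, at most 10 in all, crops included, and the job is handed in when it is done.

Besides the shell and the picture viewer there is one more tool, called after ">>>" by a JSON object that holds its "api" and its "payload". apply_moves: Moves the arm, as the interface text tells. Shift numbers are shares of 25 cm and turn numbers shares of 45 degrees, none past 1 either way. Its arguments: {"type":"object","properties":{"deltas":{"type":"array"},"force":{"type":"number"}},"required":["deltas"]}

```bash
mkdir -p pics; cat > h.py <<'E'
import numpy as np,cv2
from plant import ctrl,vision,hand_in,look_for,outline_of
def ray(cam,u,v):
    c=vision.camera_info(cam);x=(u-c['cx'])/c['fx'];y=(v-c['cy'])/c['fy']
    a,b=x,y
    for _ in range(20):
        s=1+c['k1']*(a*a+b*b);a,b=x/s,y/s
    T=np.array(c['world_from_camera']);return T[:3,3],T[:3,:3]@np.array([a,b,1.])
def at_z(cam,u,v,z):
    o,d=ray(cam,u,v);return o+d*(z-o[2])/d[2]
def tri(r1,r2):
    (o1,d1),(o2,d2)=r1,r2;d1=d1/np.linalg.norm(d1);d2=d2/np.linalg.norm(d2)
    A=np.c_[d1,-d2];s=np.linalg.lstsq(A,o2-o1,rcond=None)[0]
    p,q=o1+s[0]*d1,o2+s[1]*d2;return (p+q)/2,np.linalg.norm(p-q)
def proj(cam,P):
    c=vision.camera_info(cam);T=np.linalg.inv(np.array(c['world_from_camera']));p=T[:3,:3]@np.array(P)+T[:3,3]
    a,b=p[:2]/p[2];s=1+c['k1']*(a*a+b*b);return np.array([c['fx']*a*s+c['cx'],c['fy']*b*s+c['cy']])
def save(cam,name):
    im=vision.snapshot(cam);cv2.imwrite('pics/'+name,im[:,:,::-1]);return im
E
python3 - <<'E'
from h import *
np.set_printoptions(precision=4,suppress=True)
for c in('side','top'):
    save(c,c+'0.png');print(c,vision.camera_info(c))
    for t in('tap_center','can','collar','stand','tap_spout','can_mouth','stopper','dipper'):
        print(t,[(np.round(d['centre'],3),round(d['conf'],2),proj(c,d['centre']).round()) for d in look_for(c,t)][:4])
print(ctrl.state())
E
```

```text
side {'fx': 559.4129110164469, 'fy': 559.4129110164469, 'cx': 313.6158993134105, 'cy': 239.59267479459314, 'k1': -0.08063436318588124, 'world_from_camera': array([[-0.854 , -0.3675,  0.3684,  0.1677],
       [-0.5203,  0.5945, -0.6131,  0.6146],
       [ 0.0063, -0.7152, -0.6989,  0.8384],
       [ 0.    ,  0.    ,  0.    ,  1.    ]])}
tap_center [(array([ 0.355, -0.12 ,  0.094]), 0.97, array([430., 254.])), (array([ 0.464, -0.027,  0.111]), 0.77, array([356., 256.])), (array([ 0.351, -0.24 ,  0.096]), 0.74, array([456., 217.])), (array([ 0.375, -0.344,  0.101]), 0.74, array([463., 184.]))]
can [(array([ 0.561, -0.172,  0.083]), 0.98, array([347., 205.]))]
collar []
stand [(array([0.471, 0.058, 0.052]), 0.57, array([328., 306.]))]
tap_spout [(array([ 0.361, -0.114,  0.095]), 0.78, array([426., 254.])), (array([ 0.352, -0.238,  0.095]), 0.73, array([455., 218.])), (array([ 0.375, -0.345,  0.097]), 0.7, array([463., 185.])), (array([ 0.361, -0.001,  0.093]), 0.69, array([400., 295.]))]
can_mouth [(array([ 0.566, -0.171,  0.08 ]), 0.86, array([344., 206.])), (array([0.492, 0.105, 0.097]
[... 1550 characters left out ...]
r [(array([0.478, 0.029, 0.117]), 0.45, array([296., 260.])), (array([ 0.473, -0.032,  0.111]), 0.44, array([328., 263.])), (array([0.502, 0.095, 0.104]), 0.17, array([262., 247.]))]
{'clock': 0.9, 'joint_pos': array([-1.3528,  0.116 ,  1.4416,  0.    ,  1.584 , -0.0378]), 'joint_velocities': array([-0.0016, -0.0017, -0.0011, -0.0016, -0.0003, -0.0003]), 'joint_torque': array([ -0.0063, -72.1023, -62.2772,   0.0777,   0.0183,   0.    ]), 'position': array([ 0.1708, -0.653 ,  0.2186]), 'tcp_rot': array([ 0.9918,  0.1276,  0.    , -0.    ]), 'contact_force': array([0.5328, 0.0684, 0.3918]), 'ft_torque': array([-0.0546, -0.0292,  0.0341]), 'grip_force': 0.0, 'gripper_width': 1.0005568728429795}
```

View pics/side0.png

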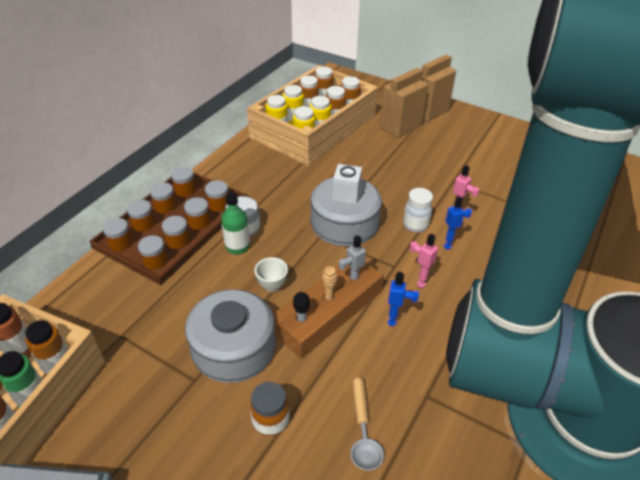

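View pics/top0.png

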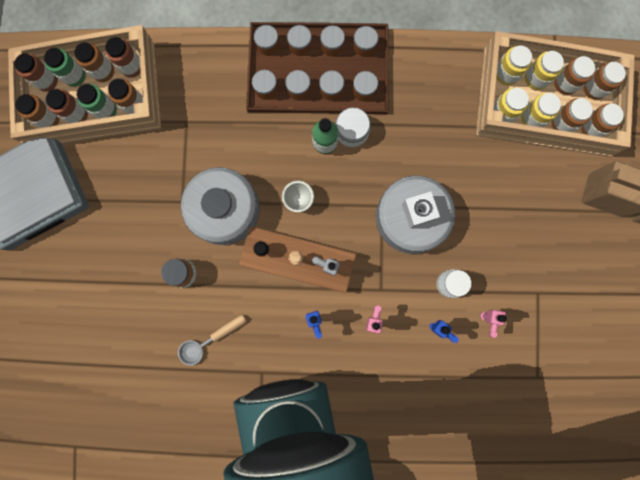

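The side view shows the grey tap at (356,256) and the top view shows it at (330,265), in an end hole of the stand. The coupling is at side (347,180) and top (423,208). There are five candidates: grey at top (330,265), blue at (314,322) and (445,330), and pink at (375,322) and (495,318). Only the grey one is steel and stands in the oak stand. I'll confirm it in one enlarged crop.

```bash
python3 - <<'E'
from h import *
s=cv2.imread('pics/side0.png');t=cv2.imread('pics/top0.png')
def crop(i,u,v,w=50,h=37): return cv2.resize(i[v-h:v+h,u-w:u+w],(400,296),interpolation=cv2.INTER_CUBIC)
a=np.vstack([np.hstack([crop(s,356,260),crop(t,326,262)]),np.hstack([crop(s,347,180),crop(t,423,208)])])
cv2.imwrite('pics/c1.png',a)
E
```

```text
(no output)
```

View pics/c1.png

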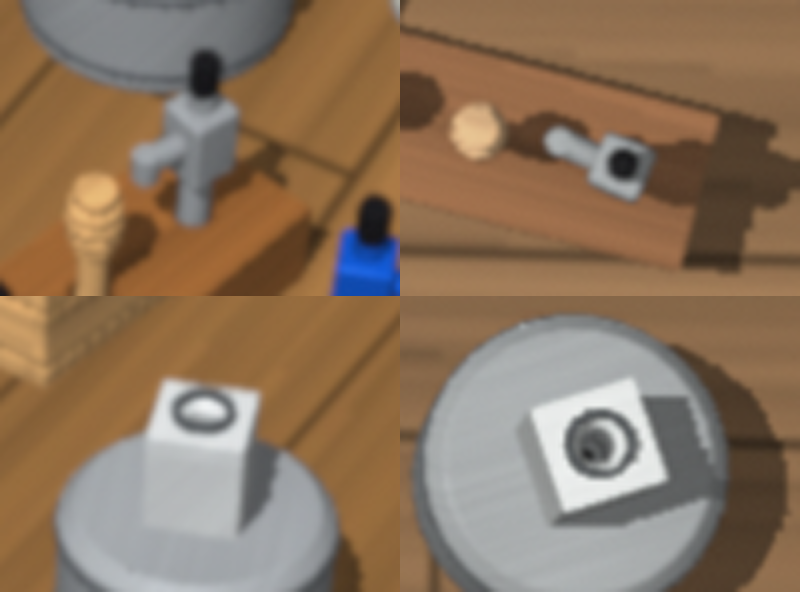

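```bash
python3 - <<'E'
from h import *
np.set_printoptions(precision=4,suppress=True)
print('collar tri',tri(ray('side',348,171.3),ray('top',423.4,207.6)), at_z('side',348,171.3,.146),at_z('top',423.4,207.6,.146))
print('knobtop tri',tri(ray('side',357.5,236.5),ray('top',332,266)), at_z('side',357.5,236.5,.15),at_z('top',332,266,.15))
# block top-face corners
T=[(608,134),(653,152),(636,200),(589,188)];S=[(166,97),(205,80),(239,120),(200,135)]
t=[at_z('top',276+u/4,225+v/4,.12) for u,v in T];print('top',t,np.mean(t,0))
s=[at_z('side',306+u/4,223+v/4,.12) for u,v in S];print('side',s,np.mean(s,0))
# orientation
T=[(608-400,134),(253,152),(236,200),(189,188)];t=[at_z('top',276+u/4,225+v/4,.12) for u,v in T];print('top',np.array(t),np.mean(t,0))
e=np.array([t[0]-t[1],t[3]-t[2]]);print(np.degrees(np.arctan2(e[:,0],e[:,1])))
e=np.array([t[0]-t[3],t[1]-t[2]]);print(np.degrees(np.arctan2(-e[:,1],e[:,0])))
q=at_z('top',276+158/4,225+140/4,.1);print('spout',q)
print('spout side',at_z('side',306+148/4,223+163/4,.1))
E
```

```text
collar tri (array([ 0.5795, -0.2059,  0.1401]), np.float64(0.0011261469295687993)) [ 0.5765 -0.1988  0.146 ] [ 0.578  -0.2051  0.146 ]
knobtop tri (array([ 0.468 , -0.0386,  0.1486]), np.float64(0.0023665923383218894)) [ 0.4685 -0.0369  0.15  ] [ 0.4668 -0.039   0.15  ]
top [array([ 0.4861, -0.2185,  0.12  ]), array([ 0.4781, -0.2397,  0.12  ]), array([ 0.4555, -0.2319,  0.12  ]), array([ 0.4607, -0.2098,  0.12  ])] [ 0.4701 -0.225   0.12  ]
side [array([ 0.4838, -0.0309,  0.12  ]), array([ 0.4739, -0.0499,  0.12  ]), array([ 0.4488, -0.0354,  0.12  ]), array([ 0.4593, -0.018 ,  0.12  ])] [ 0.4664 -0.0336  0.12  ]
top [[ 0.4821 -0.0315  0.12  ]
 [ 0.4741 -0.0527  0.12  ]
 [ 0.4516 -0.0452  0.12  ]
 [ 0.4566 -0.0232  0.12  ]] [ 0.4661 -0.0382  0.12  ]
[20.5582 13.0106]
[18.1035 18.3085]
spout [ 0.4798 -0.0079  0.1   ]
spout side [ 0.4791 -0.0077  0.1   ]
```

>>> {"api": "apply_moves", "payload": {"deltas": [[[0.08,0.17,0,0,0,0.08,1],[0.16,0.34,0,0,0,0.16,1],[0.24,0.51,0,0,0,0.25,1],[0.32,0.68,0,0,0,0.33,1],[0.4,0.85,0,0,0,0.42,1],[0.48,1.0,0,0,0,0.5,1]]]}}

```text
clock: 1.65
position: [0.2912, -0.4016, 0.2188]
tcp_rot: [0.948, 0.32, 0.0, 0.0]
contact_force: [0.1, 0.2, 0.5]
gripper_width: 1.0
grip_force: 0.0
```

>>> {"api": "apply_moves", "payload": {"deltas": [[[0.08,0.17,0,0,0,0.08,1],[0.16,0.34,0,0,0,0.16,1],[0.24,0.51,0,0,0,0.25,1],[0.32,0.68,0,0,0,0.33,1],[0.4,0.85,0,0,0,0.42,1],[0.48,1.0,0,0,0,0.5,1]]]}}

```text
clock: 2.4
position: [0.4112, -0.1515, 0.219]
tcp_rot: [0.867, 0.498, 0.0, 0.0]
contact_force: [0.1, 0.1, 0.4]
gripper_width: 1.002
grip_force: 0.0
```

>>> {"api": "apply_moves", "payload": {"deltas": [[[0.07,0.15,0,0,0,0.08,1],[0.15,0.3,0,0,0,0.16,1],[0.224,0.456,0,0,0,0.24,1],[0.224,0.456,-0.1,0,0,0.24,1],[0.224,0.456,-0.1,0,0,0.24,1]]]}}

```text
clock: 3.02
position: [0.4662, -0.0386, 0.1923]
tcp_rot: [0.817, 0.577, -0.001, -0.001]
contact_force: [0.2, -0.1, 0.6]
gripper_width: 1.005
grip_force: 0.0
```

```bash
python3 - <<'E'
from h import *
s=save('side','s1.png')[:,:,::-1];t=save('top','t1.png')[:,:,::-1]
def crop(i,u,v,w=50,h=50): return cv2.resize(i[v-h:v+h,u-w:u+w],(400,400),interpolation=cv2.INTER_CUBIC)
cv2.imwrite('pics/c2.png',np.hstack([crop(s,356,250),crop(t,330,262)]))
st=ctrl.state();print(st['position'],st['tcp_rot'],st['joint_pos']);print(proj('side',[.467,-.0375,.1]),proj('top',[.467,-.0375,.1]))
E
```

```text
[ 0.46674316 -0.0392914   0.19432195] [8.16993819e-01 5.76646411e-01 8.71596901e-05 9.43226437e-05] [-1.38440406e-01 -3.40635002e-01  1.89984540e+00 -1.84245559e-05
  1.58212606e+00  2.03119848e-01]
[356.70267929 256.1903191 ] [330.92936149 267.10097375]
```

View pics/c2.png

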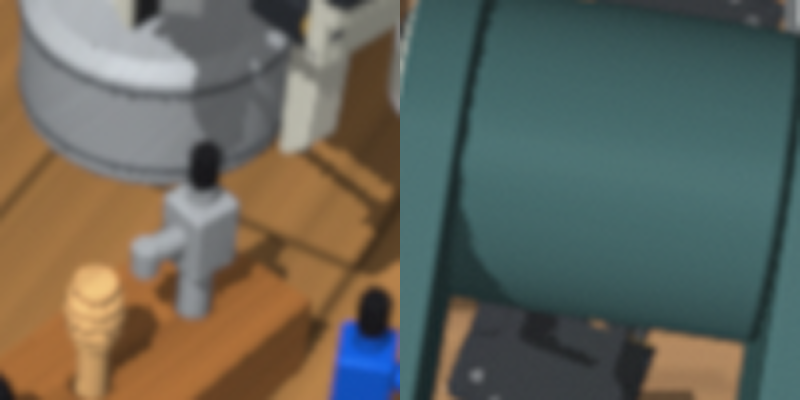

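The side crop shows the tap unchanged at side (357,256), and the wrist hides it from the top camera. The fingers straddle it and are turned to match the block, so I'll go down and grip.

>>> {"api": "apply_moves", "payload": {"deltas": [[[0,0.006,-0.15,0,0,0,1],[0,0.006,-0.3,0,0,0,1],[0,0.006,-0.436,0,0,0,1],[0,0.006,-0.436,0,0,0,1],[0,0.006,-0.436,0,0,0,0.5]]], "force": 15}}

```text
clock: 3.75
position: [0.4676, -0.0379, 0.0868]
tcp_rot: [0.817, 0.577, 0.001, 0.001]
contact_force: [-0.4, 0.1, 0.3]
gripper_width: 0.934
grip_force: 0.0
```

>>> {"api": "apply_moves", "payload": {"deltas": [[[0,0,0,0,0,0,0],[0,0,0,0,0,0,0],[0,0,0,0,0,0,0],[0,0,0,0,0,0,0],[0,0,0,0,0,0,0]]], "force": 15}}

```text
clock: 4.38
position: [0.4668, -0.0375, 0.0846]
tcp_rot: [0.817, 0.577, -0.0, -0.0]
contact_force: [0.5, -0.0, 0.3]
gripper_width: 0.407
grip_force: 0.0
```

>>> {"api": "apply_moves", "payload": {"deltas": [[[0,0,0,0,0,0,0],[0,0,0,0,0,0,0],[0,0,0,0,0,0,0],[0,0,0,0,0,0,0]]], "force": 45}}

```text
clock: 4.88
position: [0.4668, -0.0375, 0.0846]
tcp_rot: [0.817, 0.577, -0.0, -0.0]
contact_force: [0.1, -0.4, -1.3]
gripper_width: 0.279
grip_force: 44.8
```

>>> {"api": "apply_moves", "payload": {"deltas": [[[0,0,0.06,0,0,0,0],[0,0,0.15,0,0,0,0],[0,0,0.3,0,0,0,0],[0,0,0.45,0,0,0,0],[0,0,0.6,0,0,0,0],[0,0,0.72,0,0,0,0],[0,0,0.72,0,0,0,0]]]}}

```text
clock: 5.75
position: [0.4672, -0.0376, 0.2668]
tcp_rot: [0.817, 0.577, 0.001, 0.001]
contact_force: [0.6, 0.3, -2.1]
gripper_width: 0.279
grip_force: 44.8
```

```bash
python3 - <<'E'
from h import *
s=save('side','s2.png')[:,:,::-1]
st=ctrl.state();print(st['position'],st['contact_force'],st['grip_force'],st['gripper_width'])
u,v=proj('side',[.467,-.0375,.23]).astype(int);print(u,v)
cv2.imwrite('pics/c3.png',cv2.resize(s[v-60:v+90,u-75:u+75],(600,600),interpolation=cv2.INTER_CUBIC))
E
```

```text
[ 0.46683756 -0.03754011  0.2648204 ] [-0.35390397 -0.67192512 -1.76973744] 44.841084480285645 0.27848386709483636
361 202
```

View pics/c3.png

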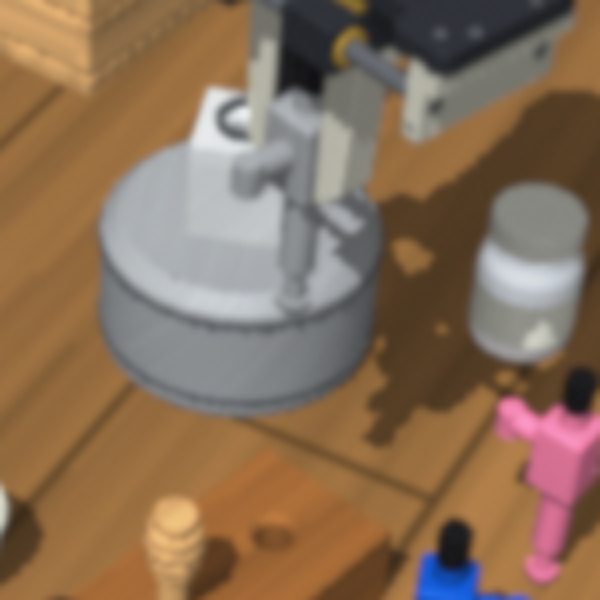

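The tap is held upright with its tip at side (359,216), and the hole at side (354,276) is empty. Next I'll carry it over the coupling and look again.

>>> {"api": "apply_moves", "payload": {"deltas": [[[0.07,-0.1,0,0,0,0,0],[0.15,-0.22,0,0,0,0,0],[0.22,-0.34,0,0,0,0,0],[0.3,-0.46,0,0,0,0,0],[0.37,-0.56,0,0,0,0,0],[0.448,-0.674,0,0,0,0,0],[0.448,-0.674,0,0,0,0,0],[0.448,-0.674,-0.08,0,0,0,0]]]}}

```text
clock: 6.8
position: [0.5787, -0.2059, 0.2437]
tcp_rot: [0.817, 0.577, 0.0, 0.0]
contact_force: [-0.2, 0.2, -3.1]
gripper_width: 0.277
grip_force: 44.8
```

```bash
python3 - <<'E'
from h import *
np.set_printoptions(precision=4,suppress=True)
print('tip expect in s2',proj('side',[.467,-.0375,.19]),'top t0 mouth', )
s=save('side','s3.png')[:,:,::-1];t=save('top','t3.png')[:,:,::-1]
st=ctrl.state();print(st['position'],st['contact_force'],st['tcp_rot'])
print('expected tip',proj('side',[.579,-.206,.17]),'mouth',proj('side',[.579,-.206,.146]))
a=cv2.resize(s[120:220,300:400],(400,400),interpolation=cv2.INTER_CUBIC);b=cv2.resize(t[160:260,373:473],(400,400),interpolation=cv2.INTER_CUBIC)
cv2.imwrite('pics/c4.png',np.hstack([a,b]))
E
```

```text
tip expect in s2 [359.8407 219.9127] top t0 mouth
[ 0.5776 -0.2051  0.2409] [ 0.1207 -0.1858 -2.2917] [ 0.8167  0.577  -0.0011 -0.0019]
expected tip [349.2256 159.4978] mouth [348.6404 169.0678]
```

View pics/c4.png

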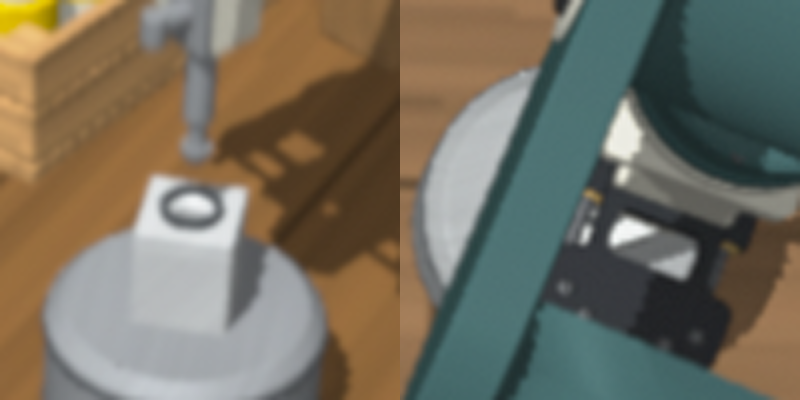

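The tip is at side (349,159) and the collar at side (348,171). The arm blocks the top view. I'll lower the tip to just above the collar and measure the offset between the two in the side camera, by fitting silhouettes of known size to both at known heights.

>>> {"api": "apply_moves", "payload": {"deltas": [[[0,0,-0.04,0,0,0,0],[0,0,-0.072,0,0,0,0],[0,0,-0.072,0,0,0,0],[0,0,-0.072,0,0,0,0],[0,0,-0.072,0,0,0,0]]]}}

```text
clock: 7.52
position: [0.5789, -0.2061, 0.2271]
tcp_rot: [0.817, 0.577, 0.0, 0.0]
contact_force: [-0.0, -0.3, -2.0]
gripper_width: 0.275
grip_force: 44.8
```

```bash
cat > fit.py <<'E'
from h import *
def circ(cam,x,y,z,r):
    return np.array([proj(cam,[x+r*np.cos(a),y+r*np.sin(a),z]) for a in np.linspace(0,2*np.pi,24,endpoint=False)])
K=8
def fill(polys,box):
    u0,v0,u1,v1=box;m=np.zeros(((v1-v0)*K,(u1-u0)*K),np.uint8)
    for p in polys: cv2.fillPoly(m,[np.round((p-[u0-.5,v0-.5])*K).astype(np.int32)],1)
    return m
down=lambda m:cv2.resize(m.astype(np.float32),None,fx=1/K,fy=1/K,interpolation=cv2.INTER_AREA)
hull=lambda *p:cv2.convexHull(np.vstack(p).astype(np.float32))[:,0]
def ring(cam,x,y,box):
    c=lambda z,r:circ(cam,x,y,z,r)
    o=fill([hull(c(.146,.017),c(.140,.017))],box);i=fill([c(.146,.013)],box)&fill([c(.140,.013)],box)
    return cv2.GaussianBlur(down(o&(1-i)),(0,0),.6)
def stem(cam,x,y,zt,box):
    c=lambda h,r:circ(cam,x,y,zt+h,r)
    return cv2.GaussianBlur(down(fill([hull(c(0,.0045),c(.005,.008)),hull(c(.005,.008),c(.009,.008)),hull(c(.009,.0045),c(.023,.0045)),hull(c(.023,.008),c(.045,.008))],box)),(0,0),.6)
def best(model,sig,x,y,z=None):
    best=None
    for st in (.002,.0005):
        cand=[]
        for i in range(-5,6):
            for j in range(-5,6):
                m=model(x+i*st,y+j*st);cand.append((np.corrcoef(m.ravel(),sig.ravel())[0,1],x+i*st,y+j*st))
        s,x,y=max(cand)
    return s,x,y
E
python3 - <<'E'
from fit import *
s0=cv2.imread('pics/side0.png').astype(float);t0=cv2.imread('pics/top0.png').astype(float)
for cam,im in(('side',s0),('top',t0)):
    u,v=np.round(proj(cam,[.579,-.206,.143])).astype(int);b=(u-14,v-10,u+14,v+12)
    sig=-im[b[1]:b[3],b[0]:b[2]].mean(2);print(cam,best(lambda x,y:ring(cam,x,y,b),sig,.579,-.206))
im=save('side','s4.png')[:,:,::-1].astype(np.float32);st=ctrl.state();zt=st['position'][2]-.0746
print(st['position'],zt,st['contact_force'])
x,y=st['position'][:2]
# brown background: signal = low red-blue difference
u,v=np.round(proj('side',[x,y,zt+.02])).astype(int);b=(u-16,v-14,u+16,v+9)
c=im[b[1]:b[3],b[0]:b[2]]
for n,sig in(('sat',-(c[...,2]-c[...,0])),):
    print(n,best(lambda X,Y:stem('side',X,Y,zt,b),sig,x,y))
cv2.imwrite('pics/c5.png',cv2.resize(im[130:190,310:390],(800,600),interpolation=cv2.INTER_CUBIC))
print(proj('side',[x,y,zt]))
E
```

```text
Traceback (most recent call last):
  File "fit.py", line 24, in best
    m=model(x+i*st,y+j*st);cand.append((np.corrcoef(m.ravel(),sig.ravel())[0,1],x+i*st,y+j*st))
  File "fit.py", line 13, in ring
    o=fill([hull(c(.146,.017),c(.140,.017))],box);i=fill([c(.146,.013)],box)&fill([c(.140,.013)],box)
                              ~^^^^^^^^^^^
  File "fit.py", line 12, in <lambda>
    c=lambda z,r:circ(cam,x,y,z,r)
                 ~~~~^^^^^^^^^^^^^
  File "fit.py", line 3, in circ
    return np.array([proj(cam,[x+r*np.cos(a),y+r*np.sin(a),z]) for a in np.linspace(0,2*np.pi,24,endpoint=False)])
                     ~~~~^^^^^^^^^^^^^^^^^^^^^^^^^^^^^^^^^^^^^
  File "h.py", line 16, in proj
    c=vision.camera_info(cam);T=np.linalg.inv(np.array(c['world_from_camera']));p=T[:3,:3]@np.array(P)+T[:3,3]
ValueError: time passes only in moves, steps and waits
```

```bash
sed -i 's/vision.camera_info(cam)/info(cam)/' h.py; sed -i '2a from functools import lru_cache\ninfo=lru_cache(None)(lambda c:vision.camera_info(c))' h.py
cat > m.py <<'E'
from fit import *
s0=cv2.imread('pics/side0.png').astype(float);t0=cv2.imread('pics/top0.png').astype(float)
for cam,im in(('side',s0),('top',t0)):
    u,v=np.round(proj(cam,[.579,-.206,.143])).astype(int);b=(u-14,v-10,u+14,v+12)
    sig=-im[b[1]:b[3],b[0]:b[2]].mean(2);print(cam,best(lambda x,y:ring(cam,x,y,b),sig,.579,-.206))
im=save('side','s4.png')[:,:,::-1].astype(np.float32);st=ctrl.state();zt=st['position'][2]-.0746
print(st['position'],zt,st['contact_force'])
x,y=st['position'][:2]
u,v=np.round(proj('side',[x,y,zt+.02])).astype(int);b=(u-16,v-14,u+16,v+9)
c=im[b[1]:b[3],b[0]:b[2]]
print('stem',best(lambda X,Y:stem('side',X,Y,zt,b),-(c[...,2]-c[...,0]),x,y))
cv2.imwrite('pics/c5.png',cv2.resize(im[130:190,310:390],(800,600),interpolation=cv2.INTER_CUBIC))
print(proj('side',[x,y,zt]))
E
python3 m.py
```

```text
side (np.float64(0.30181640423017686), 0.58, -0.2035)
top (np.float64(0.4818597690020037), 0.579, -0.2045)
[ 0.57886155 -0.20609818  0.22698845] 0.15238844738293014 [-0.52223903  0.19728849 -1.68532808]
stem (np.float64(0.7730484737772206), np.float64(0.5813615507437053), np.float64(-0.20709818395186833))
[348.87771242 166.54400532][ WARN:0@7.427] global loadsave.cpp:1063 imwrite_ Unsupported depth image for selected encoder is fallbacked to CV_8U.
```

View pics/c5.png

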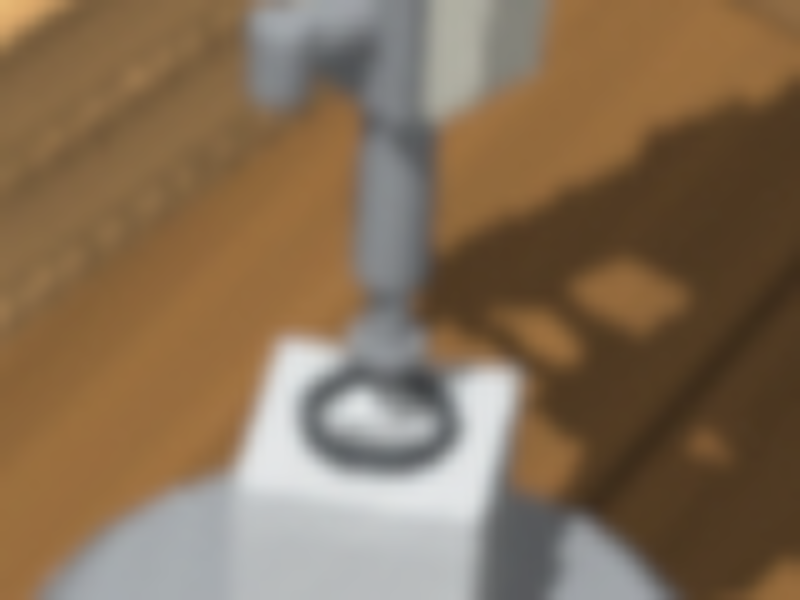

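In the crop the stem tip is at about side (348.8,167) and the coupling's top face is centred at about (347.8,172.4). For tip and mouth to line up, the tip has to move about +0.8 mm in x and +1.2 mm in y, well within the chamfer. I'll correct that and enter slowly.

>>> {"api": "apply_moves", "payload": {"deltas": [[[0.003,0.005,0,0,0,0,0],[0.003,0.005,-0.012,0,0,0,0],[0.003,0.005,-0.024,0,0,0,0],[0.003,0.005,-0.036,0,0,0,0],[0.003,0.005,-0.048,0,0,0,0],[0.003,0.005,-0.056,0,0,0,0],[0.003,0.005,-0.056,0,0,0,0]]]}}

```text
clock: 8.45
position: [0.5795, -0.2048, 0.2125]
tcp_rot: [0.817, 0.577, -0.0, -0.0]
contact_force: [0.3, 0.0, -2.0]
gripper_width: 0.277
grip_force: 44.8
```

>>> {"api": "apply_moves", "payload": {"deltas": [[[0,0,-0.006,0,0,0,0],[0,0,-0.012,0,0,0,0],[0,0,-0.018,0,0,0,0],[0,0,-0.018,0,0,0,0]]]}}

```text
clock: 8.95
position: [0.5793, -0.2047, 0.2079]
tcp_rot: [0.817, 0.577, -0.0, -0.0]
contact_force: [-2.0, 1.3, -2.6]
gripper_width: 0.276
grip_force: 44.8
```

>>> {"api": "apply_moves", "payload": {"deltas": [[[0,0,-0.006,0,0,0,0],[0,0,-0.012,0,0,0,0],[0,0,-0.018,0,0,0,0],[0,0,-0.018,0,0,0,0]]]}}

```text
clock: 9.45
position: [0.5794, -0.2047, 0.2033]
tcp_rot: [0.817, 0.577, -0.0, -0.0]
contact_force: [-3.0, 1.8, -3.4]
gripper_width: 0.278
grip_force: 44.8
```

>>> {"api": "apply_moves", "payload": {"deltas": [[[-0.002,0.001,0,0,0,0,0],[-0.002,0.001,-0.006,0,0,0,0],[-0.002,0.001,-0.006,0,0,0,0]]]}}

```text
clock: 9.82
position: [0.5791, -0.2046, 0.2021]
tcp_rot: [0.817, 0.577, 0.0, 0.0]
contact_force: [-1.5, 1.3, -3.2]
gripper_width: 0.271
grip_force: 44.8
```

>>> {"api": "apply_moves", "payload": {"deltas": [[[-0.002,0.002,0,0,0,0,0],[-0.002,0.002,-0.006,0,0,0,0],[-0.002,0.002,-0.012,0,0,0,0],[-0.002,0.002,-0.012,0,0,0,0]]]}}

```text
clock: 10.32
position: [0.5785, -0.2041, 0.199]
tcp_rot: [0.817, 0.577, -0.0, -0.0]
contact_force: [0.5, 0.4, -2.5]
gripper_width: 0.276
grip_force: 44.8
```

>>> {"api": "apply_moves", "payload": {"deltas": [[[0,0,-0.004,0,0,0,0],[0,0,-0.008,0,0,0,0],[0,0,-0.012,0,0,0,0],[0,0,-0.012,0,0,0,0]]]}}

```text
clock: 10.82
position: [0.5785, -0.204, 0.196]
tcp_rot: [0.817, 0.577, -0.0, -0.0]
contact_force: [0.6, -0.3, -1.3]
gripper_width: 0.278
grip_force: 44.8
```

>>> {"api": "apply_moves", "payload": {"deltas": [[[0,0,-0.004,0,0,0,0],[0,0,-0.008,0,0,0,0],[0,0,-0.008,0,0,0,0]]]}}

```text
clock: 11.2
position: [0.5785, -0.204, 0.194]
tcp_rot: [0.817, 0.577, -0.0, -0.0]
contact_force: [0.2, -0.6, -2.1]
gripper_width: 0.274
grip_force: 44.8
```

>>> {"api": "apply_moves", "payload": {"deltas": [[[0,0,-0.004,0,0,0,0],[0,0,-0.008,0,0,0,0],[0,0,-0.008,0,0,0,0]]]}}

```text
clock: 11.58
position: [0.5785, -0.204, 0.192]
tcp_rot: [0.817, 0.577, -0.0, -0.0]
contact_force: [-0.1, 0.4, -2.0]
gripper_width: 0.275
grip_force: 44.8
```

Tip depth is about 22.6 mm and nothing is resisting yet, so I'll keep going.

>>> {"api": "apply_moves", "payload": {"deltas": [[[0,0,-0.004,0,0,0,0],[0,0,-0.008,0,0,0,0],[0,0,-0.008,0,0,0,0]]]}}

```text
clock: 11.95
position: [0.5785, -0.204, 0.19]
tcp_rot: [0.817, 0.577, -0.0, -0.0]
contact_force: [0.8, 0.7, -2.6]
gripper_width: 0.281
grip_force: 44.8
```

>>> {"api": "apply_moves", "payload": {"deltas": [[[0,0,-0.004,0,0,0,0],[0,0,-0.008,0,0,0,0],[0,0,-0.008,0,0,0,0]]]}}

```text
clock: 12.32
position: [0.5783, -0.2042, 0.1881]
tcp_rot: [0.817, 0.577, -0.0, -0.0]
contact_force: [-3.4, -2.2, -0.7]
gripper_width: 0.277
grip_force: 44.8
```

>>> {"api": "apply_moves", "payload": {"deltas": [[[0,0,-0.004,0,0,0,0],[0,0,-0.004,0,0,0,0]]]}}

```text
clock: 12.58
position: [0.5784, -0.2041, 0.187]
tcp_rot: [0.817, 0.577, -0.0, -0.0]
contact_force: [-3.0, -1.9, -0.6]
gripper_width: 0.278
grip_force: 44.8
```

>>> {"api": "apply_moves", "payload": {"deltas": [[[0,0,-0.004,0,0,0,0],[0,0,-0.004,0,0,0,0]]]}}

```text
clock: 12.82
position: [0.5784, -0.204, 0.1859]
tcp_rot: [0.817, 0.577, -0.0, -0.0]
contact_force: [-3.4, -1.1, -1.1]
gripper_width: 0.279
grip_force: 44.8
```

>>> {"api": "apply_moves", "payload": {"deltas": [[[0,0,-0.004,0,0,0,0],[0,0,-0.004,0,0,0,0]]]}}

```text
clock: 13.08
position: [0.5785, -0.204, 0.185]
tcp_rot: [0.817, 0.577, -0.0, -0.0]
contact_force: [-3.6, -2.0, -1.4]
gripper_width: 0.275
grip_force: 44.8
```

>>> {"api": "apply_moves", "payload": {"deltas": [[[0,0,-0.004,0,0,0,0],[0,0,-0.004,0,0,0,0]]]}}

```text
clock: 13.32
position: [0.5784, -0.204, 0.1839]
tcp_rot: [0.817, 0.577, -0.0, -0.0]
contact_force: [-3.9, -1.4, -3.0]
gripper_width: 0.28
grip_force: 44.8
```

>>> {"api": "apply_moves", "payload": {"deltas": [[[0,0,-0.004,0,0,0,0],[0,0,-0.004,0,0,0,0]]]}}

```text
clock: 13.58
position: [0.5784, -0.204, 0.1829]
tcp_rot: [0.817, 0.577, -0.0, -0.0]
contact_force: [-3.7, -1.9, -3.1]
gripper_width: 0.279
grip_force: 44.8
```

>>> {"api": "apply_moves", "payload": {"deltas": [[[0,0,-0.004,0,0,0,0],[0,0,-0.004,0,0,0,0]]]}}

```text
clock: 13.82
position: [0.5785, -0.2041, 0.182]
tcp_rot: [0.817, 0.577, -0.0, -0.0]
contact_force: [-4.0, -1.2, -2.4]
gripper_width: 0.277
grip_force: 44.8
```

>>> {"api": "apply_moves", "payload": {"deltas": [[[0,0,-0.004,0,0,0,0],[0,0,-0.004,0,0,0,0]]]}}

```text
clock: 14.08
position: [0.5785, -0.204, 0.1811]
tcp_rot: [0.817, 0.577, -0.0, -0.0]
contact_force: [-4.0, -0.9, -2.6]
gripper_width: 0.279
grip_force: 44.8
```

>>> {"api": "apply_moves", "payload": {"deltas": [[[-0.002,-0.001,0,0,0,0,0],[-0.002,-0.001,-0.004,0,0,0,0],[-0.002,-0.001,-0.004,0,0,0,0]]]}}

```text
clock: 14.45
position: [0.578, -0.2043, 0.1801]
tcp_rot: [0.817, 0.577, 0.0, -0.0]
contact_force: [-2.9, -1.2, -3.9]
gripper_width: 0.278
grip_force: 44.8
```

>>> {"api": "apply_moves", "payload": {"deltas": [[[0,0,-0.004,0,0,0,0],[0,0,-0.004,0,0,0,0]]]}}

```text
clock: 14.7
position: [0.578, -0.2043, 0.179]
tcp_rot: [0.817, 0.577, -0.0, -0.0]
contact_force: [-3.0, -1.6, -3.0]
gripper_width: 0.277
grip_force: 44.8
```

>>> {"api": "apply_moves", "payload": {"deltas": [[[0,0,-0.004,0,0,0,0],[0,0,-0.004,0,0,0,0]]]}}

```text
clock: 14.95
position: [0.578, -0.2043, 0.178]
tcp_rot: [0.817, 0.577, -0.0, -0.0]
contact_force: [-3.7, -0.9, -2.0]
gripper_width: 0.277
grip_force: 44.8
```

>>> {"api": "apply_moves", "payload": {"deltas": [[[0,0,-0.004,0,0,0,0],[0,0,-0.004,0,0,0,0]]]}}

```text
clock: 15.2
position: [0.578, -0.2043, 0.177]
tcp_rot: [0.817, 0.577, -0.0, -0.0]
contact_force: [-3.6, -1.3, -3.1]
gripper_width: 0.278
grip_force: 44.8
```

>>> {"api": "apply_moves", "payload": {"deltas": [[[0,0,-0.004,0,0,0,0],[0,0,-0.004,0,0,0,0]]]}}

```text
clock: 15.45
position: [0.5782, -0.2041, 0.1758]
tcp_rot: [0.817, 0.577, 0.0, -0.0]
contact_force: [0.2, -0.1, -6.9]
gripper_width: 0.272
grip_force: 44.8
```

>>> {"api": "apply_moves", "payload": {"deltas": [[[0,0,-0.004,0,0,0,0],[0,0,-0.004,0,0,0,0]]]}}

```text
clock: 15.7
position: [0.5782, -0.2042, 0.1753]
tcp_rot: [0.817, 0.577, 0.0, 0.0]
contact_force: [0.3, 0.5, -3.6]
gripper_width: 0.275
grip_force: 44.8
```

>>> {"api": "apply_moves", "payload": {"deltas": [[[0,0,-0.004,0,0,0,0],[0,0,-0.004,0,0,0,0]]]}}

```text
clock: 15.95
position: [0.5782, -0.2043, 0.1746]
tcp_rot: [0.817, 0.577, 0.0, 0.0]
contact_force: [0.4, -0.0, 1.5]
gripper_width: 0.278
grip_force: 44.8
```

>>> {"api": "apply_moves", "payload": {"deltas": [[[0,0,-0.004,0,0,0,0],[0,0,-0.004,0,0,0,0]]]}}

```text
clock: 16.2
position: [0.5782, -0.2044, 0.1736]
tcp_rot: [0.817, 0.577, 0.0, 0.0]
contact_force: [0.7, -0.1, 4.3]
gripper_width: 0.28
grip_force: 44.8
```

>>> {"api": "apply_moves", "payload": {"deltas": [[[0,0,-0.004,0,0,0,0],[0,0,-0.004,0,0,0,0]]]}}

```text
clock: 16.45
position: [0.5782, -0.2044, 0.1728]
tcp_rot: [0.817, 0.577, 0.0, 0.0]
contact_force: [-0.2, 0.9, 8.5]
gripper_width: 0.276
grip_force: 44.9
```

>>> {"api": "apply_moves", "payload": {"deltas": [[[0,0,-0.002,0,0,0,0],[0,0,-0.002,0,0,0,0]]]}}

```text
clock: 16.7
position: [0.5783, -0.2044, 0.1725]
tcp_rot: [0.817, 0.577, 0.0, 0.001]
contact_force: [-0.6, 0.7, 7.9]
gripper_width: 0.276
grip_force: 44.9
```

>>> {"api": "apply_moves", "payload": {"deltas": [[[0,0,-0.003,0,0,0,0],[0,0,-0.003,0,0,0,0],[0,0,-0.003,0,0,0,0]]]}}

```text
clock: 17.08
position: [0.5783, -0.2044, 0.172]
tcp_rot: [0.817, 0.577, 0.0, 0.001]
contact_force: [-0.1, 0.2, 10.0]
gripper_width: 0.278
grip_force: 44.9
```

>>> {"api": "apply_moves", "payload": {"deltas": [[[0,0,-0.003,0,0,0,0],[0,0,-0.003,0,0,0,0],[0,0,-0.003,0,0,0,0]]]}}

```text
clock: 17.45
position: [0.5785, -0.2045, 0.1717]
tcp_rot: [0.817, 0.577, 0.001, 0.001]
contact_force: [-0.9, 1.0, 12.9]
gripper_width: 0.278
grip_force: 44.9
```

About 15 N net of the tap's weight, so the stem is home. Now the gentle tug.

>>> {"api": "apply_moves", "payload": {"deltas": [[[0,0,0.004,0,0,0,0],[0,0,0.008,0,0,0,0],[0,0,0.012,0,0,0,0],[0,0,0.016,0,0,0,0],[0,0,0.016,0,0,0,0]]]}}

```text
clock: 18.08
position: [0.578, -0.2043, 0.1741]
tcp_rot: [0.817, 0.577, -0.0, -0.0]
contact_force: [0.3, -0.9, 2.3]
gripper_width: 0.275
grip_force: 44.8
```

>>> {"api": "apply_moves", "payload": {"deltas": [[[0,0,0.004,0,0,0,0],[0,0,0.004,0,0,0,0]]]}}

```text
clock: 18.32
position: [0.5779, -0.2043, 0.1748]
tcp_rot: [0.817, 0.577, -0.0, -0.0]
contact_force: [0.8, 0.3, -0.3]
gripper_width: 0.28
grip_force: 44.8
```

>>> {"api": "apply_moves", "payload": {"deltas": [[[0,0,0.004,0,0,0,0],[0,0,0.008,0,0,0,0],[0,0,0.008,0,0,0,0]]]}}

```text
clock: 18.7
position: [0.5778, -0.2042, 0.1765]
tcp_rot: [0.817, 0.577, -0.0, -0.0]
contact_force: [0.3, 0.5, -7.0]
gripper_width: 0.275
grip_force: 44.8
```

>>> {"api": "apply_moves", "payload": {"deltas": [[[0,0,0.004,0,0,0,0],[0,0,0.004,0,0,0,0]]]}}

```text
clock: 18.95
position: [0.5778, -0.2042, 0.1778]
tcp_rot: [0.817, 0.577, -0.0, -0.0]
contact_force: [0.6, 1.3, -9.9]
gripper_width: 0.277
grip_force: 44.8
```

>>> {"api": "apply_moves", "payload": {"deltas": [[[0,0,0.004,0,0,0,0],[0,0,0.004,0,0,0,0],[0,0,0.004,0,0,0,0]]]}}

```text
clock: 19.32
position: [0.5779, -0.2042, 0.1789]
tcp_rot: [0.817, 0.577, -0.0, -0.0]
contact_force: [-1.0, -0.0, -11.5]
gripper_width: 0.28
grip_force: 44.8
```

>>> {"api": "apply_moves", "payload": {"deltas": [[[0,0,0.003,0,0,0,0],[0,0,0.003,0,0,0,0],[0,0,0.003,0,0,0,0]]]}}

```text
clock: 19.7
position: [0.5779, -0.2043, 0.1797]
tcp_rot: [0.817, 0.577, -0.0, -0.0]
contact_force: [-0.2, -0.1, -12.7]
gripper_width: 0.281
grip_force: 44.8
```

```bash
python3 - <<'E'
from h import *
im=save('side','s5.png')[:,:,::-1];a=cv2.imread('pics/s4.png')
f=lambda i:cv2.resize(i[140:200,318:378],(400,400),interpolation=cv2.INTER_CUBIC)
cv2.imwrite('pics/c6.png',np.hstack([f(a),f(im)]));print(ctrl.state()['contact_force'])
E
```

```text
[ -0.7812509    0.96342831 -13.05211486]
```

View pics/c6.png

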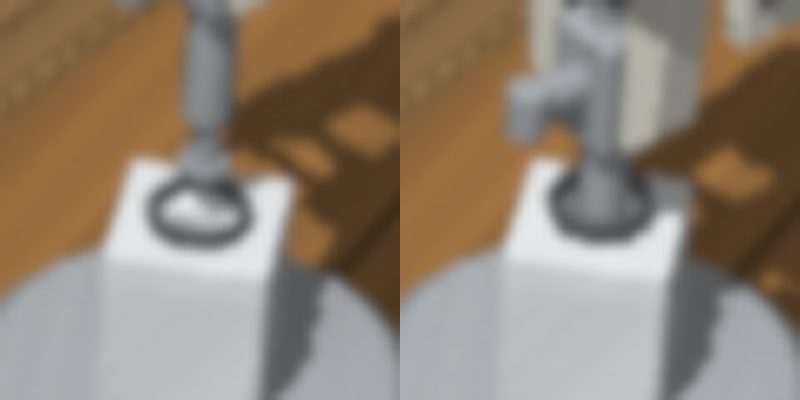

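The collar stands raised by about 3 mm: its front rim has moved from crop y≈240 to ≈233. The fingers are clear of it and the grip holds. Next I'll lower the tap to rest and let go.

>>> {"api": "apply_moves", "payload": {"deltas": [[[0,0,-0.006,0,0,0,0],[0,0,-0.012,0,0,0,0],[0,0,-0.018,0,0,0,0],[0,0,-0.022,0,0,0,0],[0,0,-0.022,0,0,0,0]]]}}

```text
clock: 20.38
position: [0.5784, -0.2044, 0.1751]
tcp_rot: [0.817, 0.577, 0.0, 0.001]
contact_force: [0.2, 0.7, -0.7]
gripper_width: 0.28
grip_force: 44.8
```

>>> {"api": "apply_moves", "payload": {"deltas": [[[0,0,0,0,0,0,0.9],[0,0,0,0,0,0,0.9],[0,0,0,0,0,0,0.9],[0,0,0,0,0,0,0.9],[0,0,0,0,0,0,0.9],[0,0,0,0,0,0,0.9]]]}}

```text
clock: 21.12
position: [0.578, -0.2043, 0.1744]
tcp_rot: [0.817, 0.577, -0.0, -0.0]
contact_force: [0.2, 0.0, -0.4]
gripper_width: 0.871
grip_force: 0.0
```

>>> {"api": "apply_moves", "payload": {"deltas": [[[0,0,0.1,0,0,0,0.9],[0,0,0.25,0,0,0,0.9],[0,0,0.4,0,0,0,0.9],[0,0,0.6,0,0,0,0.9],[0,0,0.6,0,0,0,0.9],[0,0,0.6,0,0,0,0.9]]]}}

```text
clock: 21.88
position: [0.578, -0.2043, 0.3236]
tcp_rot: [0.817, 0.577, -0.0, -0.0]
contact_force: [-0.2, -0.4, -0.7]
gripper_width: 0.897
grip_force: 0.0
```

```bash
python3 - <<'E'
from h import *
im=save('side','s6.png')[:,:,::-1]
cv2.imwrite('pics/c7.png',cv2.resize(im[100:200,298:398],(500,500),interpolation=cv2.INTER_CUBIC));print(ctrl.state()['position'],ctrl.state()['contact_force'])
E
```

```text
[ 0.57783903 -0.20420692  0.32300534] [-0.09532462  0.48066877 -0.88170745]
```

View pics/c7.png

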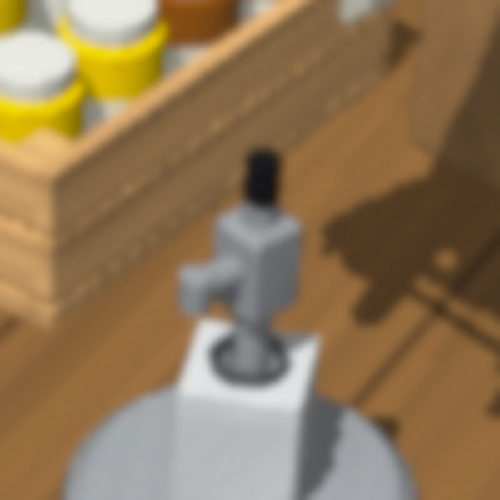

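The tap stands upright in the coupling at crop (258,265), with the collar down and the gripper clear. I'll hand the job in.

```bash
python3 -c "
from plant import hand_in
print(hand_in())"
```

```text
the job is handed in; nothing more can be done
None
```

The tap is locked in the oil can's coupling: I pressed it home at about 15 N, tugged it at about 11 N so the collar rose about 3 mm, let go and handed the job in at about 22 s; no verdict came back.

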